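# Slide a sheet-metal cover home in a welding fixture and lay the hold-down bar

## Robot

A 6-joint arm with a two-finger parallel gripper is mounted at the origin on the work surface. World frame = base frame: x ahead of the robot, y to its left, z up, the work surface at z = 0. Lengths are in m, angles in rad, forces in N, time in s.
With the tool pointing down it reaches from about 0.4 to 0.825 m from the base axis. Payload 7 kg.
Tool frame: the origin (TCP) lies at the very end of the fingers, on their centre line; the grasp point (between the pads) lies 19 mm behind it; z points along the fingers, y is the line along which they close (so a half turn about z gives the same grasp; the last joint's range is limited). The gripper opens to 88 mm and grips with 3 to 60 N. Pads are 19 mm wide; open, the fingers measure 130 mm over their backs; the gripper's body (78 mm by 193 mm) begins 47 mm behind the grasp point.
Start: joints at [-0.933, 0.359, 0.012, 0, -1.224, -0.288], TCP at [0.231, -0.634, 0.227] pointing down, gripper open.
Joint ranges: [-3.07, 3.07], [-1.43, 2.12], [-1.02, 1.25], [-3.03, 1.67], [-3.05, -0], [-3.03, 3.03]. Speed limits (rad/s): [2.39, 2.39, 3.01, 3.14, 3.14, 3.14].

## Interface

Orientations are given as [roll, pitch, yaw] about the fixed x, y, z axes, in that order (R = Rz(yaw) Ry(pitch) Rx(roll)).
In Python, from station import arm gives the robot as it stands.
- The arm moves only by the tool step_arm, never from a script. Its argument "rows" is a list of rows, each a list of 5 numbers: the shift along the world's x, y, z in m, then the turn about the world's z in rad, then the finger opening in m, from 0 to 0.0876. In form: [[x, y, z, spin, gripper], ...]. A call has 1 to 20 rows; each row is the pose to reach, as a shift and turn from the pose commanded when the call began; what a row does not reach only later rows make up. A row lasts 1/10 s, in which the tool goes at most 50 mm and 8.59 degrees, less where a joint would pass 70% of its speed; a pose out of reach is approached as far as the arm can. A call with a gripper value outside its range is refused whole. The fingers move at their own pace and stop on an object; "newtons" is the grip in N (left out, the last holds). Time passes only in rows, so rows that repeat a pose let the fingers close. It gives the time, the measured TCP pose, the force, the opening and the grip force at its end, in the units of the state.
- arm.get_state(): the state, without advancing time (a new reading comes with each control period).
- arm.grab_frame(name): name is "scene" or "top" or "wrist"; returns a dict with "color" (384x512x3 uint8, blue, green, red), "vfov" (degrees; the focal length in pixels is half the picture's height over the tangent of half this angle, whatever the lens; pixels are square), "cx", "cy" (the principal point, pixels), "rvec" (rotation vector, rad) and "tvec" (3), from world to camera coordinates, as OpenCV has them. Camera axes: x right, y down, z forward; pixel columns grow to the right and rows downward; lengths in m; the calibration is good to about 2 mm. A picture is of the moment at which its call begins. There is no depth.
- arm.job_done(): hands the job in; it is judged then, once.
The state is a dict: "t": time; "q": joint angles; "qd": joint speeds; "joint_efforts": joint torques, N m; "eef_pos": TCP position; "ee_rot": TCP orientation; "force": force on the tool from outside, world axes, zero at the start; "moment": the same for the moment, N m; "width": finger opening in m; "gripper_force": force on a finger pad.
Only numpy, scipy, OpenCV 4.12 (cv2) and the standard library are available. Lean on these libraries where they do the work, as an engineer would, in place of code of your own. Each camera call takes 0.05 s, during which the arm holds its last target. There are 200 camera calls.

## Task

Slide the folded metal cover over the bench, without lifting it, until its long side is flush with the fence and its end is up against the stop block, without shoving the stop along. Then lay the flat steel bar square across the middle of the cover so that it rests on both the cover and the top of the fence, without dropping it, and let go with the cover still fully home. Leave the angle offcut, the tub and the brush alone.

Things in the scene. Friction and masses are not known exactly. Their poses are not given: they have to be found in the camera images.
- fixture: Steel fence bolted to the bench: straight bar 360 mm long, 20 mm wide, 34 mm high. Origin at bench level under the middle of its working face (the long face towards the robot). y runs along the fence (roughly to the robot's left), x points away from the robot, z up: the bar fills x 0 to 20, y -180 to 180 mm. Two feet 10 mm high lie beyond it to x = 65 mm. It carries the stop block.
- stop_range (a point): Middle of the 80 mm range in which the stop's working face may stand (fixture y = 70 to 150 mm), at bench level on the fence face. The stop's true place is NOT reported: see or feel it. Stop: steel block 20 mm thick (y), 35 mm high, from the fence to fixture x = -71 mm, wing screw over the fence to 62 mm high; its working face looks to -y. Pushed with over 20 N it slips along the fence.
- cover: Folded sheet-metal cover, open side down (a closed box to the hand): 100 mm (its x) by 150 mm (y) by 30 mm high, 0.3 to 0.5 kg, four dark vent slots on top. Slides at 2 to 8 N (a jolt as it breaks away). Origin at the centre of its underside, z up. Starts off the fence, on the -y side of the stop, turned up to 0.3 rad. Its +x long side goes to the fence, its +y end to the stop. Too wide to grip.
- bar: Plain solid steel bar 150 mm long (its x), 26 mm wide (y), 20 mm high (z), 0.6 kg, lying flat on the bench. Origin at the centre of its underside. When laid, its length runs along the fixture's x. The fence top is 4 mm above the cover's top, so it then lies about 2 degrees sloped, on the fence's near edge and the cover.
- angle: Bystander: offcut of grey-painted steel angle (L section), 140 mm long (its x), 35 mm wide and 35 mm high with 4 mm walls. Origin under the middle of its foot. It and the bar can swap places.
- tub: Bystander: yellow open tub, 90 mm across, 85 mm high. Origin under its centre.
- wirebrush: Bystander: hand brush lying on the bench beyond the fence, about 200 mm long along its x. Origin on its underside.
There are look-alikes about, which are no part of the job. Several things look just like the bar: the one meant starts nearest to the robot's base.

How it is judged:
On the way:
1. the cover is home: flush with the fence and up against the stop (x of cover in the frame of fixture above -0.0535 m and angle between the y axis of cover and the y axis of fixture, either way round below 0.035 rad and y of stop_face in the frame of cover below 0.0785 m and angle between cover's own z axis and vertical below 0.03 rad), for 0.2 s.
At the end, for the whole second after the job is handed in: Cover flat, long side within 3.5 mm of the fence and parallel within 2 degrees, end within 3.5 mm of the stop; bar rests on both cover and fence top, within 20 mm of the cover's middle along the fence and square to the fence within 8 degrees; all at rest (all of step 1 and y of bar in the frame of cover between -0.02 and 0.02 m and angle between the x axis of bar and the x axis of fixture, either way round below 0.14 rad and contact force between bar and cover above 0.3 N and contact force between bar and fixture above 0.3 N and height (world z) of bar above 0.027 m and linear speed of each of bar, cover below 0.02 m/s); the robot touches nothing.
It fails at once if the stop is shoved more than 8 mm along the fence (distance of stop_face from where it was at the start of the episode above 0.008 m).
It fails at once if the cover is lifted off the bench (more than 15 mm) (height (world z) of cover above 0.015 m).
It fails at once if the bar is dropped (falls free faster than 0.5 m/s, a fall of about 13 mm) (linear speed of bar above 0.5 m/s and contact force between bar and the fingers below 0.1 N).
It fails at once if the angle offcut, the tub or the brush is shifted more than 20 mm (distance of any of angle, tub, wirebrush from where it was at the start of the episode above 0.02 m).
It also fails if it takes over 72 s, if anything falls off the work surface, if the arm or the gripper's body presses on something with over 40 N, if the wrist force passes 120 N, or if a joint passes its speed limit or range.

## Working session

There is one attempt and no reset: what is moved stays moved. The work goes in short steps, Python scripts to look and compute and a tool call to move; the robot and the scene stay as the last step left them, time stands still between calls to the robot, and variables do not carry over. Pictures are saved under pics/ and viewed, at most 10 in all, crops included, and the job is handed in when it is done.

Besides the shell and the picture viewer there is one more tool, called after "Call:" by a JSON object that holds its "method" and its "body". step_arm: Moves the arm, as the interface text tells. Its arguments: {"type":"object","properties":{"rows":{"type":"array"},"newtons":{"type":"number"}},"required":["rows"]}

```bash
mkdir -p pics
cat > h.py <<'E'
import numpy as np, cv2
from station import arm
def grab(n,f):
    d=arm.grab_frame(n); cv2.imwrite(f'pics/{f}.png',d['color'])
    np.savez(f'pics/{f}.npz',**{k:d[k] for k in d}); return d
def cam(f):
    d=np.load(f'pics/{f}.npz'); h,w=d['color'].shape[:2]
    F=h/2/np.tan(np.radians(float(d['vfov']))/2)
    K=np.array([[F,0,float(d['cx'])],[0,F,float(d['cy'])],[0,0,1]])
    R=cv2.Rodrigues(np.asarray(d['rvec'],float))[0]; return K,R,np.asarray(d['tvec'],float).ravel()
def px2w(f,pts,z):
    K,R,t=cam(f); p=np.c_[np.asarray(pts,float),np.ones(len(pts))]
    r=(np.linalg.inv(K)@p.T).T@R; c=-R.T@t
    return c+r*((z-c[2])/r[:,2])[:,None]
def w2px(f,P):
    K,R,t=cam(f); q=(K@(R@np.asarray(P,float).T+t[:,None])).T; return q[:,:2]/q[:,2:]
E
python3 - <<'E'
from h import *
a=grab('top','t0');b=grab('scene','s0')
for f in('t0','s0'):
    K,R,t=cam(f);print(K[0,0],K[:2,2],-R.T@t)
cv2.imwrite('pics/t0b.png',cv2.resize(a['color'],(800,600),interpolation=cv2.INTER_CUBIC))
print(arm.get_state())
E
```

```text
484.64368413842556 [261.9720044  185.23836828] [ 0.31818619 -0.10869279  1.65096482]
377.6251202133525 [258.95373594 196.68424556] [1.58158563 0.00241402 0.9195547 ]
{'t': 0.1, 'q': array([-9.32899032e-01,  3.59312749e-01,  1.11369447e-02, -3.09737918e-04,
       -1.22412603e+00, -2.88108151e-01]), 'qd': array([ 0.00105087,  0.00036106,  0.00094698,  0.0017863 , -0.00055484,
       -0.00097152]), 'joint_efforts': array([-1.37610648e-03, -5.84162450e+01,  2.93753779e+01,  7.01560378e+00,
        1.02209425e-02, -5.74838327e-05]), 'eef_pos': array([ 0.23114112, -0.63370651,  0.22571191]), 'ee_rot': array([ 3.14006645e+00, -1.48626293e-04, -2.79190885e+00]), 'force': array([ 0.29699242,  0.73837155, -0.05269899]), 'moment': array([-0.01500788,  0.00250325,  0.03177988]), 'gripper_force': 0.0, 'width': 0.08739366294727068}
```

View pics/t0b.png

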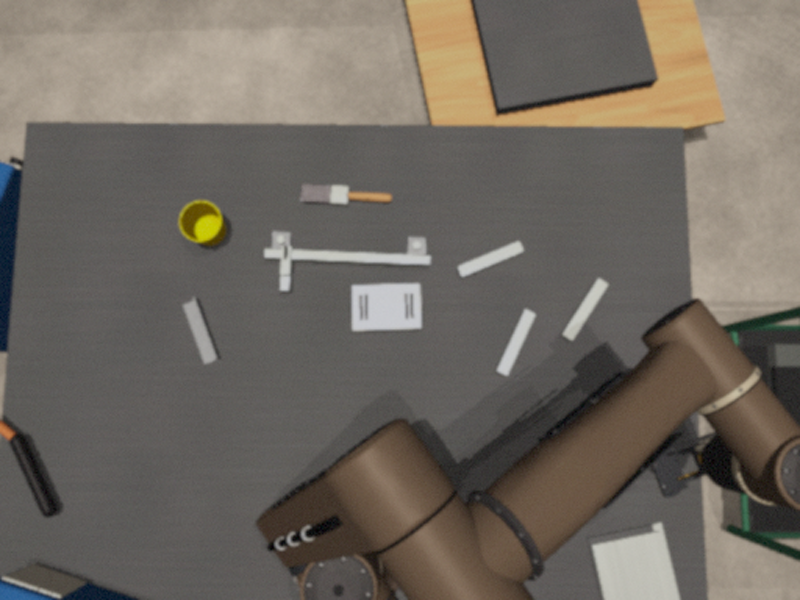

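View pics/s0.png

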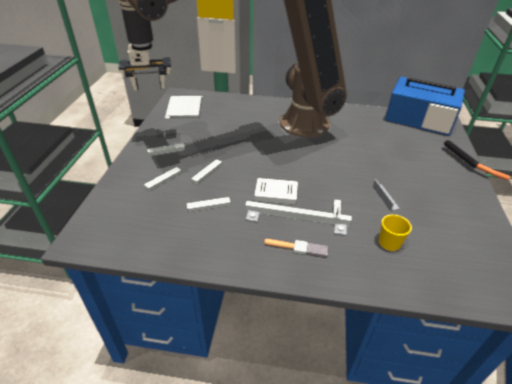

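The top view (800x600 scale) shows the cover at (386,307), the fence at (348,257), the stop at (285,268), the angle probably at (200,330), and bars at (517,342), (585,310) and (490,258). The scene view shows a further light patch at (165,150). Next I convert these to world positions.

Run:
```python
from h import *
s=512/800
T=lambda p,z:np.round(px2w('t0',np.array(p)*s,z)[:,:2],3).tolist()
print('bars',T([[517,342],[585,310],[490,258],[200,330]],.02), [np.hypot(*p).round(3) for p in T([[517,342],[585,310],[490,258],[200,330]],.02)])
print('tub',T([[203,222]],.085),'brush',T([[345,194]],.02))
print('scene patch',px2w('s0',[[165,150],[207,170],[163,178],[208,203]],.02).round(3).tolist())
g=cv2.cvtColor(cv2.imread('pics/t0.png'),cv2.COLOR_BGR2GRAY)
m=(g>135).astype(np.uint8)
n,l,st,c=cv2.connectedComponentsWithStats(m)
for i in range(1,n):
    if 60<st[i,4]<3000 and 150<c[i][1]<260 and c[i][0]<420:
        pts=np.argwhere(l==i)[:,::-1].astype(np.float32)
        b=cv2.boxPoints(cv2.minAreaRect(pts)); print(st[i].tolist(),c[i].round(1),px2w('t0',b,.03)[:,:2].round(3).tolist())
cr=cv2.imread('pics/t0.png')[145:250,100:400]; cv2.imwrite('pics/c0.png',cv2.resize(cr,None,fx=2.66,fy=2.66,interpolation=cv2.INTER_CUBIC))
cr=cv2.imread('pics/s0.png')[130:225,130:410]; cv2.imwrite('pics/c1.png',cv2.resize(cr,None,fx=2.66,fy=2.66,interpolation=cv2.INTER_CUBIC))
a=cv2.imread('pics/c0.png');b=cv2.imread('pics/c1.png');w=max(a.shape[1],b.shape[1])
cv2.imwrite('pics/c.png',np.vstack([cv2.copyMakeBorder(x,0,0,0,w-x.shape[1],0) for x in(a,b)]))
```

```text
bars [[0.45, -0.355], [0.52, -0.504], [0.634, -0.299], [0.472, 0.329]] [np.float64(0.573), np.float64(0.724), np.float64(0.701), np.float64(0.575)]
tub [[0.695, 0.315]] brush [[0.777, 0.022]]
scene patch [[0.356, -0.555, 0.02], [0.456, -0.351, 0.02], [0.534, -0.501, 0.02], [0.64, -0.3, 0.02]]
[169, 148, 107, 38, 1076] [217.6 163.1] [[0.689, 0.196], [0.691, -0.166], [0.563, -0.166], [0.561, 0.192]]
[293, 154, 42, 23, 359] [313.5 165. ] [[0.616, -0.223], [0.675, -0.362], [0.649, -0.372], [0.59, -0.233]]
[360, 178, 29, 40, 365] [374.3 197.3] [[0.468, -0.448], [0.593, -0.532], [0.577, -0.555], [0.453, -0.472]]
[225, 181, 45, 31, 1326] [246.9 195.9] [[0.576, 0.003], [0.576, -0.146], [0.475, -0.146], [0.474, 0.002]]
[118, 192, 20, 41, 334] [127.4 212.1] [[0.528, 0.367], [0.538, 0.341], [0.409, 0.289], [0.4, 0.315]]
[318, 198, 25, 43, 383] [330.  218.7] [[0.388, -0.305], [0.524, -0.37], [0.512, -0.396], [0.376, -0.331]]
[0, 227, 4, 38, 71] [  0.7 243. ] [[0.417, 0.748], [0.417, 0.738], [0.296, 0.728], [0.295, 0.738]]
```

View pics/c.png

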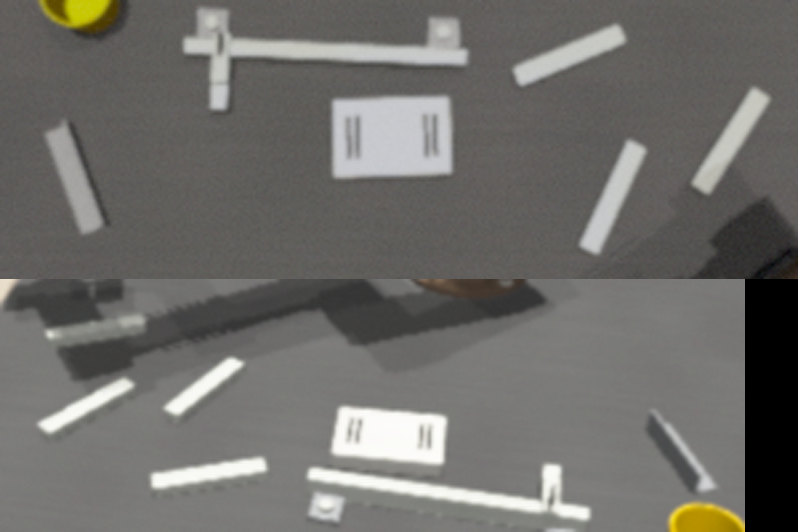

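The lower crop shows the angle's upright wall at the left (world y about +0.33). It also shows four bars, and the nearest is at (0.45,-0.35), r=0.573. The one in shadow is at r≈0.66, so it is a look-alike. I'll go above the cover and take a closer look.

Call:
{"method": "step_arm", "body": {"rows": [[0.02, 0.05, 0.02, -0.1, 0.0876], [0.04, 0.1, 0.04, -0.2, 0.0876], [0.06, 0.15, 0.06, -0.3, 0.0876], [0.08, 0.2, 0.08, -0.39, 0.0876], [0.1, 0.25, 0.09, -0.39, 0.0876], [0.12, 0.3, 0.1, -0.39, 0.0876], [0.14, 0.35, 0.1, -0.39, 0.0876], [0.16, 0.4, 0.1, -0.39, 0.0876], [0.18, 0.45, 0.1, -0.39, 0.0876], [0.2, 0.5, 0.1, -0.39, 0.0876], [0.21, 0.54, 0.1, -0.39, 0.0876], [0.21, 0.57, 0.1, -0.39, 0.0876], [0.21, 0.57, 0.1, -0.39, 0.0876], [0.21, 0.57, 0.1, -0.39, 0.0876]]}}

```text
t: 1.5
eef_pos: [0.4416, -0.0614, 0.3263]
ee_rot: [3.141, -0.0, 3.105]
force: [-1.8, -0.1, 0.6]
width: 0.0874
gripper_force: 0.0
```

Run:
```python
from h import *
d=grab('wrist','w1');K,R,t=cam('w1');print(K[0,0],-R.T@t,R[2]); s=arm.get_state();print(s['eef_pos'],s['ee_rot'],s['t'],s['force'])
cv2.imwrite('pics/w1b.png',cv2.resize(d['color'],(800,600),interpolation=cv2.INTER_CUBIC))
```

```text
289.2840522217535 [ 0.35862113 -0.05822898  0.48518677] [ 0.3043581  -0.01012913 -0.95250383]
[ 0.44131176 -0.06273466  0.32631616] [ 3.14158285e+00 -5.31149603e-04  3.10456548e+00] 1.55 [-0.44114801  0.10077674  0.31606163]
```

View pics/w1b.png

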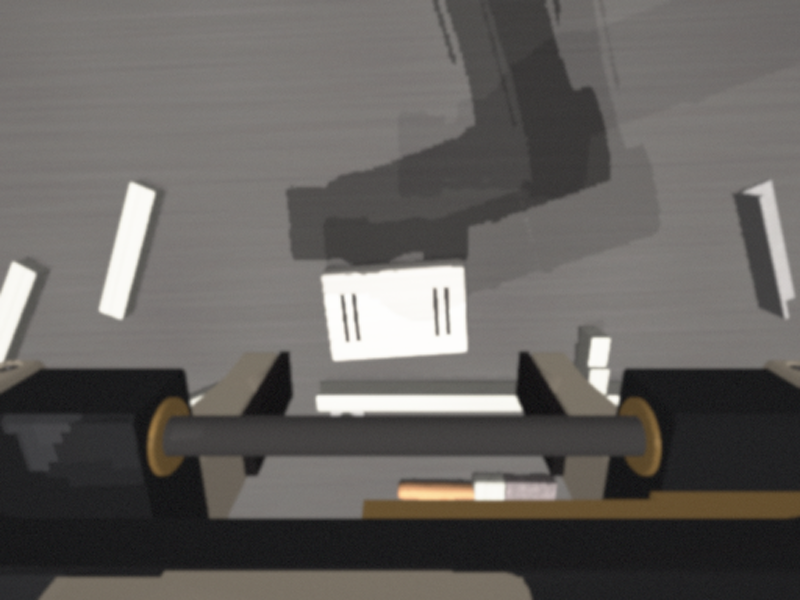

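The wrist view (800x600) shows the cover's top corners near (323,277), (465,267), (467,352) and (334,360). The fence top's near edge runs along row 394 between columns 317 and 520. The stop top's -y edge is near column 589 and the bar is at (128,250).

```bash
cat > m.py <<'E'
from h import *
def lines(f,segs):pass
E
python3 - <<'E'
from h import *
s=512/800
T=lambda p,z:px2w('w1',np.array(p)*s,z)[:,:2].round(4)
c=T([[323,277],[465,267],[467,352],[334,360]],.03);print('cover',c.tolist(),c.mean(0),'len',np.linalg.norm(c[0]-c[1]),np.linalg.norm(c[1]-c[2]),'yawy',np.arctan2(-(c[1]-c[0])[0],(c[1]-c[0])[1]),np.arctan2(-(c[2]-c[3])[0],(c[2]-c[3])[1]))
f=T([[317,394],[520,394]],.034);print('fence',f.tolist(),np.arctan2(-(f[1]-f[0])[0],(f[1]-f[0])[1]))
print('stop top',T([[589,338],[610,338],[588,367],[609,367]],.035).tolist())
b=T([[133,182],[157,191],[124,320],[99,311]],.02);print('bar',b.tolist(),b.mean(0),np.linalg.norm(b[0]-b[1]),np.linalg.norm(b[1]-b[2]))
# contours
g=cv2.cvtColor(cv2.imread('pics/w1.png'),cv2.COLOR_BGR2GRAY);m=(g>200).astype(np.uint8)
n,l,st,cc=cv2.connectedComponentsWithStats(m)
for i in range(1,n):
    if st[i,4]>150 and cc[i][1]<265:
        pts=np.argwhere(l==i)[:,::-1].astype(np.float32)
        z={True:.03}.get(st[i,4]>3000,.02)
        P=px2w('w1',pts,z)[:,:2].astype(np.float32); (ce,sz,an)=cv2.minAreaRect(P*1000);print(cc[i].round(1),st[i,4],z,np.round(ce,1),np.round(sz,1),round(an,2))
# fence line per column, subpixel: edge dark->bright
X=[];Y=[]
for u in range(206,330,4):
    col=cv2.GaussianBlur(g,(3,3),0)[238:268,u].astype(float); k=np.argmax(np.diff(col)); X.append(u);Y.append(238+k+.5)
F=px2w('w1',np.c_[X,Y],.034)[:,:2]; p=np.polyfit(F[:,1],F[:,0],1);print('fence x=',p, np.std(F[:,0]-np.polyval(p,F[:,1])))
E
```

```text
cover [[0.4825, -0.1465], [0.4771, 0.0017], [0.5739, 0.0044], [0.5782, -0.1429]] [ 0.527925 -0.070825] len 0.14829834793415603 0.09683764763768267 yawy 0.03642113421450659 0.029183836835957443
fence [[0.6177, -0.1648], [0.6261, 0.064]] -0.03669680518361084
stop top [[0.5597, 0.1353], [0.5606, 0.1579], [0.5945, 0.1373], [0.5953, 0.1604]]
bar [[0.38, -0.3295], [0.3896, -0.3073], [0.5263, -0.3716], [0.5148, -0.3966]] [ 0.452675 -0.35125 ] 0.024186773244895644 0.15106746837092358
[ 80.6 159.7] 1415 0.02 [ 452.1 -353.7] [ 25.8 150. ] 64.5
[496. 153.] 473 0.02 [465.4 327.2] [131.2  15.8] 25.29
[  7.9 193.4] 736 0.02 [ 513.4 -498.2] [ 25.5 122.6] 56.41
[253.1 200. ] 4568 0.03 [526.4 -72.7] [ 98.9 149.3] 2.1
[383.1 225. ] 222 0.02 [583.7 154. ] [20.7 34.8] 88.34
[383.4 242.2] 152 0.02 [620.1 156.4] [21.2 30.2] 87.25
[265.6 257.6] 1317 0.02 [643.2 -51.6] [238.3  22.9] 87.91
fence x= [0.03654429 0.62442491] 1.8998118074945116e-16
```

Call:
{"method": "step_arm", "body": {"rows": [[-0.006, -0.009, -0.05, 0, 0.0876], [-0.008, -0.009, -0.1, 0, 0.0876], [-0.008, -0.009, -0.15, 0, 0.0876], [-0.008, -0.009, -0.2, 0, 0.0876], [-0.008, -0.009, -0.25, 0, 0.0876], [-0.008, -0.009, -0.28, 0, 0.0876], [-0.008, -0.009, -0.3, 0, 0.0876], [-0.008, -0.009, -0.312, 0, 0.0876], [-0.008, -0.009, -0.312, 0, 0.0876], [0.0, -0.009, -0.312, 0, 0.0876], [0.008, -0.009, -0.312, 0, 0.0876], [0.014, -0.009, -0.312, 0, 0.0876], [0.02, -0.009, -0.312, 0, 0.0876], [0.026, -0.009, -0.312, 0, 0.0876], [0.032, -0.009, -0.312, 0, 0.0876], [0.038, -0.01, -0.312, 0, 0.0876], [0.044, -0.01, -0.312, 0, 0.0876], [0.05, -0.01, -0.312, 0, 0.0876], [0.055, -0.01, -0.312, 0, 0.0876], [0.058, -0.01, -0.312, 0, 0.0876]]}}

```text
t: 3.55
eef_pos: [0.4999, -0.0741, 0.0145]
ee_rot: [-3.142, 0.0, 3.101]
force: [-4.1, -0.2, 1.9]
width: 0.0875
gripper_force: 1.6
```

Call:
{"method": "step_arm", "body": {"rows": [[0.003, 0, 0, 0, 0.0876], [0.006, 0, 0, 0, 0.0876], [0.008, 0, 0, 0, 0.0876], [0.008, 0, 0, 0, 0.0876]]}}

```text
t: 3.95
eef_pos: [0.508, -0.074, 0.0146]
ee_rot: [3.141, 0.001, 3.102]
force: [0.1, 0.5, 0.4]
width: 0.0877
gripper_force: 0.1
```

Call:
{"method": "step_arm", "body": {"rows": [[0.001, 0, 0, 0, 0.0876], [0.002, 0, 0, 0, 0.0876], [0.002, 0, 0, 0, 0.0876]]}}

```text
t: 4.25
eef_pos: [0.5092, -0.0741, 0.0146]
ee_rot: [-3.142, -0.0, 3.101]
force: [-2.6, 0.3, 1.7]
width: 0.0877
gripper_force: 1.2
```

Call:
{"method": "step_arm", "body": {"rows": [[0.001, 0, 0, 0, 0.0876], [0.002, 0, 0, 0, 0.0876], [0.002, 0, 0, 0, 0.0876]]}}

```text
t: 4.55
eef_pos: [0.5109, -0.0742, 0.0145]
ee_rot: [-3.141, -0.001, 3.101]
force: [-4.8, 0.7, 2.7]
width: 0.0878
gripper_force: 2.2
```

Call:
{"method": "step_arm", "body": {"rows": [[0.001, 0, 0, 0, 0.0876], [0.002, 0, 0, 0, 0.0876], [0.002, 0, 0, 0, 0.0876]]}}

```text
t: 4.85
eef_pos: [0.5109, -0.0744, 0.0141]
ee_rot: [-3.141, -0.004, 3.101]
force: [-10.2, 1.8, 6.8]
width: 0.0875
gripper_force: 4.8
```

Call:
{"method": "step_arm", "body": {"rows": [[0.001, 0, 0, 0, 0.0876], [0.002, 0, 0, 0, 0.0876], [0.002, 0, 0, 0, 0.0876]]}}

```text
t: 5.15
eef_pos: [0.511, -0.0746, 0.0138]
ee_rot: [-3.141, -0.007, 3.101]
force: [-14.8, 2.9, 10.5]
width: 0.0876
gripper_force: 7.5
```

The cover is on the fence: the force rose at TCP x=0.511, as predicted. Next I back off and go round to the -y end.

Call:
{"method": "step_arm", "body": {"rows": [[-0.015, 0, 0, 0, 0.08], [-0.04, 0, 0, 0, 0.06], [-0.04, -0.02, 0.04, 0.05, 0.04], [-0.03, -0.05, 0.08, 0.2, 0.04], [-0.02, -0.08, 0.1, 0.35, 0.04], [0.0, -0.11, 0.1, 0.5, 0.04], [0.02, -0.125, 0.1, 0.65, 0.04], [0.04, -0.125, 0.1, 0.8, 0.04], [0.051, -0.125, 0.1, 0.95, 0.04], [0.051, -0.125, 0.1, 1.1, 0.04], [0.051, -0.125, 0.1, 1.25, 0.04], [0.051, -0.125, 0.1, 1.4, 0.04], [0.051, -0.125, 0.1, 1.55, 0.04], [0.051, -0.125, 0.07, 1.571, 0.04], [0.051, -0.125, 0.03, 1.571, 0.04], [0.051, -0.125, 0.005, 1.571, 0.04], [0.051, -0.125, -0.001, 1.571, 0.04], [0.051, -0.125, -0.001, 1.571, 0.04]]}}

```text
t: 6.95
eef_pos: [0.5666, -0.1992, 0.0131]
ee_rot: [3.141, -0.0, -1.61]
force: [0.0, -0.4, -0.2]
width: 0.0403
gripper_force: 0.0
```

Call:
{"method": "step_arm", "body": {"rows": [[0, 0.01, 0, 0, 0.04], [0.001, 0.02, 0, 0, 0.04], [0.001, 0.03, 0, 0, 0.04], [0.001, 0.038, 0, 0, 0.04], [0.002, 0.044, 0, 0, 0.04], [0.002, 0.05, 0, 0, 0.04], [0.002, 0.056, 0, 0, 0.04], [0.002, 0.064, 0, 0, 0.04], [0.003, 0.072, 0, 0, 0.04], [0.003, 0.08, 0, 0, 0.04], [0.003, 0.088, 0, 0, 0.04], [0.004, 0.096, 0, 0, 0.04], [0.004, 0.104, 0, 0, 0.04], [0.004, 0.112, 0, 0, 0.04], [0.004, 0.12, 0, 0, 0.04], [0.005, 0.128, 0, 0, 0.04], [0.005, 0.136, 0, 0, 0.04], [0.005, 0.144, 0, 0, 0.04], [0.006, 0.15, 0, 0, 0.04], [0.006, 0.154, 0, 0, 0.04]]}}

```text
t: 8.95
eef_pos: [0.5723, -0.0444, 0.0135]
ee_rot: [3.142, 0.0, -1.611]
force: [-0.2, -1.7, 0.8]
width: 0.0398
gripper_force: 1.1
```

Run:
```python
from h import *
d=grab('wrist','w2');s=arm.get_state();print(s['eef_pos'],s['force'],s['t']);a=grab('top','t2')
cr=cv2.resize(a['color'][140:230,140:310],None,fx=3,fy=3,interpolation=cv2.INTER_CUBIC);w=cv2.resize(d['color'],(440,330))
o=np.zeros((600,512,3),np.uint8);o[:270,:510]=cr;o[270:600,:440]=w;cv2.imwrite('pics/v2.png',o)
```

```text
[ 0.57240044 -0.04408732  0.01345451] [-0.68821583  1.02355343 -0.2521254 ] 9.0
```

View pics/v2.png

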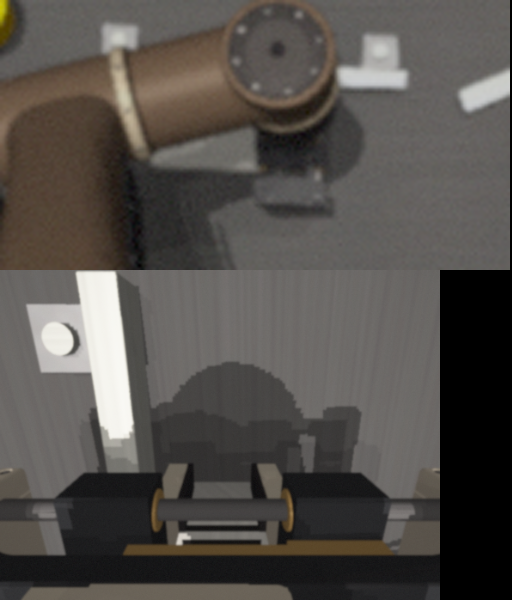

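The arm hides the cover here (fence at the left, cover just behind the fingers). I'll continue by feel; contact is expected near TCP y = -0.023.

Call:
{"method": "step_arm", "body": {"rows": [[0, 0.004, 0, 0, 0.04], [0, 0.008, 0, 0, 0.04], [0.001, 0.011, 0, 0, 0.04], [0.001, 0.013, 0, 0, 0.04], [0.001, 0.013, 0, 0, 0.04]]}}

```text
t: 9.55
eef_pos: [0.5733, -0.0318, 0.0135]
ee_rot: [-3.142, 0.0, -1.611]
force: [-0.6, -0.1, -0.8]
width: 0.0403
gripper_force: 0.0
```

Call:
{"method": "step_arm", "body": {"rows": [[0, 0.001, 0, 0, 0.04], [0, 0.002, 0, 0, 0.04], [0, 0.003, 0, 0, 0.04]]}}

```text
t: 9.85
eef_pos: [0.5733, -0.0291, 0.0135]
ee_rot: [3.142, -0.0, -1.611]
force: [-0.0, -1.8, 1.1]
width: 0.0399
gripper_force: 0.8
```

Call:
{"method": "step_arm", "body": {"rows": [[0, 0.001, 0, 0, 0.04], [0, 0.002, 0, 0, 0.04]]}}

```text
t: 10.05
eef_pos: [0.5733, -0.027, 0.0136]
ee_rot: [-3.142, 0.0, -1.611]
force: [-0.6, -1.6, -0.7]
width: 0.0398
gripper_force: 0.7
```

Call:
{"method": "step_arm", "body": {"rows": [[0, 0.001, 0, 0, 0.04], [0, 0.002, 0, 0, 0.04]]}}

```text
t: 10.25
eef_pos: [0.5734, -0.025, 0.0136]
ee_rot: [-3.141, 0.0, -1.611]
force: [1.0, -1.4, -0.9]
width: 0.0397
gripper_force: 0.7
```

Call:
{"method": "step_arm", "body": {"rows": [[0, 0.001, 0, 0, 0.04], [0, 0.0015, 0, 0, 0.04]]}}

```text
t: 10.45
eef_pos: [0.5732, -0.0246, 0.0136]
ee_rot: [3.141, -0.001, -1.611]
force: [1.7, -11.1, -0.5]
width: 0.0398
gripper_force: 5.3
```

Call:
{"method": "step_arm", "body": {"rows": [[0, 0.001, 0, 0, 0.04], [0, 0.0015, 0, 0, 0.04]]}}

```text
t: 10.65
eef_pos: [0.573, -0.0245, 0.0137]
ee_rot: [3.141, -0.003, -1.611]
force: [3.1, -18.9, -1.8]
width: 0.0399
gripper_force: 9.4
```

Call:
{"method": "step_arm", "body": {"rows": [[0, 0.001, 0, 0, 0.04], [0, 0.001, 0, 0, 0.04]]}}

```text
t: 10.85
eef_pos: [0.5728, -0.0241, 0.0137]
ee_rot: [3.14, -0.003, -1.612]
force: [2.6, -19.9, -1.0]
width: 0.0399
gripper_force: 9.8
```

The cover reached the stop at TCP y=-0.0245. I'll back off, look from above, and reseat it against the fence gently if needed.

Call:
{"method": "step_arm", "body": {"rows": [[0, -0.005, 0, 0, 0.04], [0, -0.025, 0.0, 0, 0.04], [-0.01, -0.03, 0.05, -0.1, 0.04], [-0.04, -0.03, 0.1, -0.25, 0.05], [-0.08, -0.03, 0.15, -0.4, 0.06], [-0.11, -0.02, 0.2, -0.55, 0.07], [-0.13, 0.0, 0.23, -0.7, 0.08], [-0.14, 0.02, 0.25, -0.85, 0.0876], [-0.14, 0.04, 0.25, -1.0, 0.0876], [-0.14, 0.06, 0.25, -1.15, 0.0876], [-0.14, 0.08, 0.25, -1.3, 0.0876], [-0.14, 0.084, 0.25, -1.45, 0.0876], [-0.14, 0.084, 0.25, -1.571, 0.0876], [-0.14, 0.084, 0.25, -1.571, 0.0876]]}}

```text
t: 12.25
eef_pos: [0.4332, 0.0635, 0.2638]
ee_rot: [3.141, 0.0, 3.101]
force: [-0.2, -0.6, -0.2]
width: 0.0874
gripper_force: 0.0
```

Run:
```python
from h import *
d=grab('wrist','w3');s=arm.get_state();print(s['eef_pos'],s['ee_rot'],s['t'])
cv2.imwrite('pics/w3b.png',cv2.resize(d['color'][100:330,60:460],(800,460),interpolation=cv2.INTER_CUBIC))
```

```text
[0.43325436 0.06328679 0.26373302] [3.14090427e+00 4.23329643e-04 3.10479388e+00] 12.3
```

View pics/w3b.png

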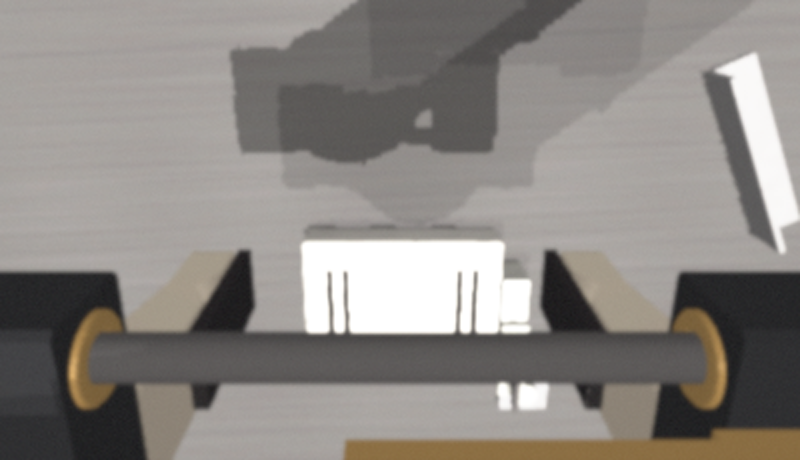

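The crop shows the cover's top from (303,241) to (503,241), touching the stop at column 502. I'll give it a gentle reseating push in x.

Call:
{"method": "step_arm", "body": {"rows": [[0.03, -0.002, -0.05, 0, 0.0876], [0.05, -0.002, -0.1, 0, 0.0876], [0.05, -0.002, -0.15, 0, 0.0876], [0.05, -0.002, -0.2, 0, 0.0876], [0.05, -0.002, -0.235, 0, 0.0876], [0.05, -0.002, -0.249, 0, 0.0876], [0.06, -0.002, -0.249, 0, 0.0876], [0.07, -0.002, -0.249, 0, 0.0876], [0.076, -0.002, -0.249, 0, 0.0876], [0.08, -0.002, -0.249, 0, 0.0876], [0.082, -0.002, -0.249, 0, 0.0876], [0.083, -0.002, -0.249, 0, 0.0876]]}}

```text
t: 13.5
eef_pos: [0.516, 0.0608, 0.0151]
ee_rot: [3.141, -0.0, 3.101]
force: [-5.6, 2.0, 2.9]
width: 0.0875
gripper_force: 2.2
```

Call:
{"method": "step_arm", "body": {"rows": [[0.001, 0, 0, 0, 0.0876], [0.002, 0, 0, 0, 0.0876], [0.002, 0, 0, 0, 0.0876]]}}

```text
t: 13.8
eef_pos: [0.5161, 0.0604, 0.0145]
ee_rot: [-3.141, -0.003, 3.102]
force: [-8.8, 2.2, 6.7]
width: 0.0876
gripper_force: 4.3
```

The cover is seated. Next I hover near the bar for a close measurement.

Call:
{"method": "step_arm", "body": {"rows": [[-0.01, 0, 0, 0, 0.0876], [-0.03, 0, 0.0, 0, 0.0876], [-0.04, -0.01, 0.04, 0, 0.0876], [-0.05, -0.04, 0.09, 0, 0.0876], [-0.06, -0.08, 0.13, -0.1, 0.0876], [-0.07, -0.12, 0.17, -0.2, 0.0876], [-0.08, -0.17, 0.19, -0.3, 0.0876], [-0.09, -0.22, 0.2, -0.4, 0.0876], [-0.1, -0.27, 0.2, -0.406, 0.0876], [-0.11, -0.32, 0.2, -0.406, 0.0876], [-0.119, -0.36, 0.2, -0.406, 0.0876], [-0.119, -0.385, 0.2, -0.406, 0.0876], [-0.119, -0.39, 0.2, -0.406, 0.0876], [-0.119, -0.39, 0.2, -0.406, 0.0876]]}}

```text
t: 15.2
eef_pos: [0.3986, -0.3301, 0.2142]
ee_rot: [-3.142, -0.0, 2.692]
force: [-0.8, 0.7, -0.1]
width: 0.0876
gripper_force: 0.0
```

Run:
```python
from h import *
d=grab('wrist','w4');s=arm.get_state();print(s['eef_pos'],s['ee_rot'],s['t'])
g=cv2.cvtColor(d['color'],cv2.COLOR_BGR2GRAY);print(np.percentile(g,[10,50,90,99]))
n,l,st,cc=cv2.connectedComponentsWithStats((g>200).astype(np.uint8))
for i in range(1,n):
    if st[i,4]>300:
        pts=np.argwhere(l==i)[:,::-1].astype(np.float32)
        P=px2w('w4',pts,.02)[:,:2].astype(np.float32); (ce,sz,an)=cv2.minAreaRect(P*1000);print(cc[i].round(1),st[i].tolist(),np.round(ce,1),np.round(sz,1),round(an,2))
cv2.imwrite('pics/w4b.png',cv2.resize(d['color'],(640,480)))
```

```text
[ 0.39882089 -0.32907335  0.21429985] [ 3.14144977e+00 -6.47507326e-05  2.69378302e+00] 15.25
[ 42. 152. 173. 255.]
[ 80.2 192.4] [44, 146, 71, 90, 2290] [ 335.1 -558.4] [ 28.  150.9] 27.24
[259.5 208.6] [249, 153, 22, 108, 2124] [ 453.5 -353.5] [ 29.  150.6] 63.72
[185.1 311. ] [175, 291, 22, 41, 799] [ 551.7 -524.1] [28.9 76. ] 56.57
[335.  308.1] [313, 291, 40, 30, 613] [ 644.7 -323. ] [29.5 67. ] 22.44
```

View pics/w4b.png

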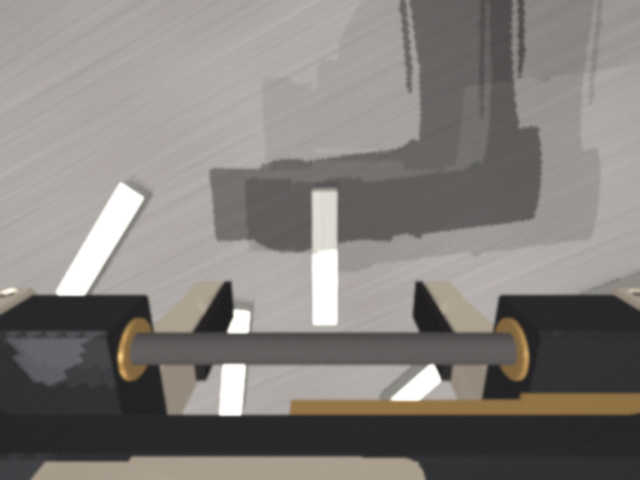

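The bar is at (0.4525,-0.3535), between the fingers at image column 325 and in line with the tool. I'll grasp it.

Call:
{"method": "step_arm", "body": {"newtons": 40, "rows": [[0.03, -0.014, -0.04, 0, 0.0876], [0.0535, -0.024, -0.08, 0, 0.0876], [0.0535, -0.024, -0.12, 0, 0.0876], [0.0535, -0.024, -0.16, 0, 0.0876], [0.0535, -0.024, -0.19, 0, 0.0876], [0.0535, -0.024, -0.204, 0, 0.0876], [0.0535, -0.024, -0.208, 0, 0.0876], [0.0535, -0.024, -0.208, 0, 0.0876], [0.0535, -0.024, -0.208, 0, 0.06], [0.0535, -0.024, -0.208, 0, 0.04], [0.0535, -0.024, -0.208, 0, 0.02], [0.0535, -0.024, -0.208, 0, 0.02], [0.0535, -0.024, -0.208, 0, 0.02], [0.0535, -0.024, -0.208, 0, 0.02], [0.0535, -0.024, -0.208, 0, 0.02]]}}

```text
t: 16.75
eef_pos: [0.4528, -0.3532, 0.0066]
ee_rot: [3.142, 0.0, 2.695]
force: [0.0, -0.2, -0.1]
width: 0.0372
gripper_force: 0.0
```

Call:
{"method": "step_arm", "body": {"rows": [[0, 0, 0.01, 0, 0.01], [0, 0, 0.03, 0, 0.01], [0, 0, 0.06, 0, 0.01], [0, 0, 0.1, 0, 0.01], [0, 0, 0.1, 0, 0.01]]}}

```text
t: 17.25
eef_pos: [0.4559, -0.3548, 0.1128]
ee_rot: [-3.141, 0.009, 2.697]
force: [1.4, -0.1, 0.1]
width: 0.0102
gripper_force: 0.0
```

I lifted before the fingers had closed. I'll re-open and look again.

Call:
{"method": "step_arm", "body": {"rows": [[-0.03, 0.014, 0.05, 0, 0.0876], [-0.055, 0.024, 0.1, 0, 0.0876], [-0.055, 0.024, 0.1, 0, 0.0876], [-0.055, 0.024, 0.1, 0, 0.0876], [-0.055, 0.024, 0.1, 0, 0.0876]]}}

```text
t: 17.75
eef_pos: [0.3978, -0.329, 0.207]
ee_rot: [3.141, 0.001, 2.695]
force: [-0.3, 0.4, -1.2]
width: 0.0447
gripper_force: 0.0
```

Run:
```python
from h import *
d=grab('wrist','w5');s=arm.get_state();print(s['eef_pos'],s['ee_rot'],s['t'],s['width'])
g=cv2.cvtColor(d['color'],cv2.COLOR_BGR2GRAY)
n,l,st,cc=cv2.connectedComponentsWithStats((g>200).astype(np.uint8))
for i in range(1,n):
    if st[i,4]>300:
        pts=np.argwhere(l==i)[:,::-1].astype(np.float32)
        P=px2w('w5',pts,.02)[:,:2].astype(np.float32); (ce,sz,an)=cv2.minAreaRect(P*1000);print(cc[i].round(1),st[i].tolist(),np.round(ce,1),np.round(sz,1),round(an,2))
cv2.imwrite('pics/w5b.png',cv2.resize(d['color'],(640,480)))
```

```text
[ 0.3976413  -0.32892192  0.20612784] [ 3.14132940e+00 -3.74289940e-04  2.69529005e+00] 17.8 0.04918971316269917
[ 74.9 196.7] [39, 146, 73, 102, 2610] [ 335.4 -559.5] [ 29.7 154.1] 27.52
[258.6 210.5] [247, 155, 24, 110, 2296] [ 453.5 -354.7] [ 30.1 151.5] 64.89
[471.7 259.1] [457, 250, 28, 17, 318] [ 637.8 -123.6] [34.7 24.8] 64.42
```

The bar hasn't moved. I'll retry the grasp and wait for the fingers this time.

Call:
{"method": "step_arm", "body": {"newtons": 40, "rows": [[0.03, -0.014, -0.04, 0, 0.055], [0.0545, -0.025, -0.08, 0, 0.055], [0.0545, -0.025, -0.12, 0, 0.055], [0.0545, -0.025, -0.16, 0, 0.055], [0.0545, -0.025, -0.185, 0, 0.055], [0.0545, -0.025, -0.196, 0, 0.055], [0.0545, -0.025, -0.2, 0, 0.055], [0.0545, -0.025, -0.2, 0, 0.04], [0.0545, -0.025, -0.2, 0, 0.02], [0.0545, -0.025, -0.2, 0, 0.01], [0.0545, -0.025, -0.2, 0, 0.01], [0.0545, -0.025, -0.2, 0, 0.01], [0.0545, -0.025, -0.2, 0, 0.01], [0.0545, -0.025, -0.2, 0, 0.01], [0.0545, -0.025, -0.2, 0, 0.01], [0.0545, -0.025, -0.2, 0, 0.01]]}}

```text
t: 19.4
eef_pos: [0.4528, -0.3543, 0.0076]
ee_rot: [-3.142, 0.001, 2.696]
force: [-0.4, 0.0, 7.1]
width: 0.0253
gripper_force: 40.0
```

Call:
{"method": "step_arm", "body": {"rows": [[0, 0, 0.005, 0, 0.01], [0, 0, 0.02, 0, 0.01], [0, 0, 0.05, 0, 0.01], [0, 0, 0.08, 0, 0.01], [0, 0.01, 0.1, 0, 0.01]]}}

```text
t: 19.9
eef_pos: [0.4523, -0.3446, 0.108]
ee_rot: [-3.142, 0.001, 2.694]
force: [0.7, -0.6, -6.0]
width: 0.0258
gripper_force: 40.0
```

Call:
{"method": "step_arm", "body": {"rows": [[0.01, 0.02, 0.005, 0.03, 0.01], [0.02, 0.05, 0.005, 0.08, 0.01], [0.035, 0.085, 0.005, 0.13, 0.01], [0.05, 0.12, 0.005, 0.18, 0.01], [0.065, 0.155, 0.005, 0.23, 0.01], [0.08, 0.19, 0.005, 0.28, 0.01], [0.095, 0.225, 0.005, 0.33, 0.01], [0.11, 0.26, 0.005, 0.38, 0.01], [0.12, 0.295, 0.005, 0.409, 0.01], [0.13, 0.33, 0.005, 0.409, 0.01], [0.138, 0.36, 0.005, 0.409, 0.01], [0.141, 0.385, 0.005, 0.409, 0.01], [0.141, 0.4, 0.005, 0.409, 0.01], [0.141, 0.404, 0.005, 0.409, 0.01], [0.141, 0.404, 0.005, 0.409, 0.01]]}}

```text
t: 21.4
eef_pos: [0.5925, 0.06, 0.1111]
ee_rot: [-3.141, -0.001, 3.105]
force: [-0.4, 0.3, -5.8]
width: 0.0257
gripper_force: 40.0
```

Run:
```python
from h import *
d=grab('wrist','w6');s=arm.get_state();print(s['eef_pos'],s['ee_rot'],s['t'],s['width'],s['gripper_force'],s['force'])
a=grab('scene','s6')
o=np.zeros((600,560,3),np.uint8);o[:330,:440]=cv2.resize(d['color'],(440,330));o[330:600,:]=cv2.resize(a['color'][150:250,220:420],(560,270),interpolation=cv2.INTER_CUBIC)
cv2.imwrite('pics/v6.png',o)
```

```text
[0.59260585 0.0594049  0.11121433] [-3.14120557e+00 -1.15325371e-03  3.10435167e+00] 21.45 0.025438751985933854 39.99847590923309 [-0.14068134 -0.34839752 -6.0138392 ]
```

View pics/v6.png

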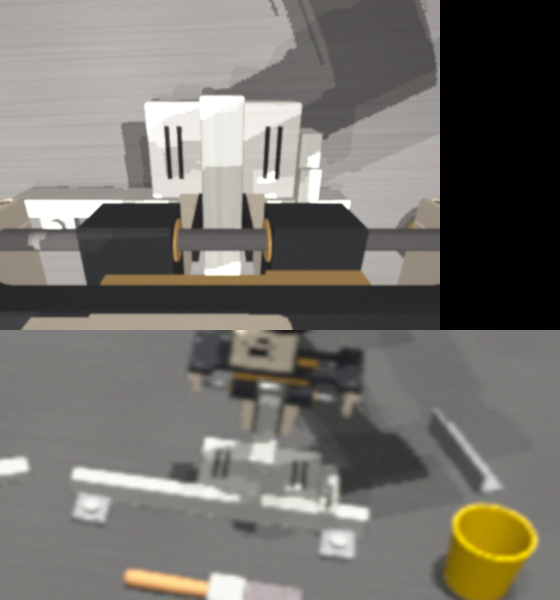

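The wrist view shows the bar held centrally over the cover: bar centre column 222, cover centre about 224. I'll lower it.

Call:
{"method": "step_arm", "body": {"rows": [[0, 0, -0.02, 0, 0.01], [0, 0, -0.04, 0, 0.01], [0, 0, -0.053, 0, 0.01], [0, 0, -0.06, 0, 0.01], [0, 0, -0.064, 0, 0.01], [0, 0, -0.066, 0, 0.01], [0, 0, -0.066, 0, 0.01]]}}

```text
t: 22.2
eef_pos: [0.5936, 0.0599, 0.0459]
ee_rot: [3.141, 0.001, 3.104]
force: [0.1, 0.4, -5.3]
width: 0.0258
gripper_force: 40.0
```

Call:
{"method": "step_arm", "body": {"rows": [[0, 0, -0.001, 0, 0.01], [0, 0, -0.002, 0, 0.01], [0, 0, -0.002, 0, 0.01]]}}

```text
t: 22.5
eef_pos: [0.5933, 0.06, 0.0437]
ee_rot: [3.141, 0.0, 3.105]
force: [-0.5, 0.4, -6.0]
width: 0.0257
gripper_force: 40.0
```

Call:
{"method": "step_arm", "body": {"rows": [[0, 0, -0.001, 0, 0.01], [0, 0, -0.0015, 0, 0.01], [0, 0, -0.0015, 0, 0.01]]}}

```text
t: 22.8
eef_pos: [0.5933, 0.0599, 0.042]
ee_rot: [-3.142, -0.0, 3.104]
force: [0.4, -0.2, -6.4]
width: 0.0258
gripper_force: 40.0
```

Call:
{"method": "step_arm", "body": {"rows": [[0, 0, -0.001, 0, 0.01], [0, 0, -0.001, 0, 0.01]]}}

```text
t: 23.0
eef_pos: [0.5934, 0.0599, 0.0414]
ee_rot: [-3.142, 0.0, 3.105]
force: [-2.4, 0.6, -1.1]
width: 0.0257
gripper_force: 40.0
```

Call:
{"method": "step_arm", "body": {"rows": [[0, 0, -0.001, 0, 0.01], [0, 0, -0.001, 0, 0.01]]}}

```text
t: 23.2
eef_pos: [0.5932, 0.0599, 0.0408]
ee_rot: [-3.142, 0.0, 3.105]
force: [-4.2, 0.5, 5.1]
width: 0.0257
gripper_force: 40.0
```

Call:
{"method": "step_arm", "body": {"rows": [[0, 0, -0.001, 0, 0.01], [0, 0, -0.001, 0, 0.01]]}}

```text
t: 23.4
eef_pos: [0.593, 0.0599, 0.0401]
ee_rot: [-3.142, 0.0, 3.105]
force: [-6.8, -0.2, 7.9]
width: 0.0259
gripper_force: 40.0
```

The bar is on the fence edge. I'll ease the grip so its near end settles, then open.

Call:
{"method": "step_arm", "body": {"newtons": 6, "rows": [[0, 0, 0.001, 0, 0.01], [0, 0, 0.001, 0, 0.01], [0, 0, 0.001, 0, 0.01], [0, 0, 0.001, 0, 0.01]]}}

```text
t: 23.8
eef_pos: [0.5935, 0.06, 0.0402]
ee_rot: [3.141, 0.0, 3.104]
force: [-2.5, 0.4, 0.2]
width: 0.0257
gripper_force: 6.0
```

Call:
{"method": "step_arm", "body": {"newtons": 3, "rows": [[0, 0, 0, 0, 0.01], [0, 0, 0, 0, 0.027], [0, 0, 0, 0, 0.03], [0, 0, 0, 0, 0.04], [0, 0, 0, 0, 0.055], [0, 0, 0, 0, 0.055], [0, 0, 0, 0, 0.055], [0, 0, 0, 0, 0.055], [0, 0, 0, 0, 0.055], [0, 0, 0, 0, 0.055]]}}

```text
t: 24.8
eef_pos: [0.5933, 0.0599, 0.0401]
ee_rot: [3.142, 0.0, 3.104]
force: [0.1, 0.3, -0.5]
width: 0.0549
gripper_force: 0.0
```

Call:
{"method": "step_arm", "body": {"rows": [[0, 0, 0.005, 0, 0.055], [0, 0, 0.03, 0, 0.055], [0, 0, 0.07, 0, 0.055], [-0.03, 0, 0.11, 0, 0.055], [-0.07, 0, 0.15, 0, 0.055], [-0.11, 0, 0.18, 0, 0.055], [-0.14, 0, 0.21, 0, 0.0876], [-0.16, 0, 0.23, 0, 0.0876], [-0.16, 0, 0.23, 0, 0.0876], [-0.16, 0, 0.23, 0, 0.0876]]}}

```text
t: 25.8
eef_pos: [0.4332, 0.0601, 0.2711]
ee_rot: [3.14, 0.002, 3.105]
force: [0.6, -0.2, -1.5]
width: 0.0814
gripper_force: 0.0
```

Run:
```python
from h import *
d=grab('wrist','w7');s=arm.get_state();print(s['eef_pos'],s['t'],s['width'],s['force'])
a=grab('scene','s7')
o=np.zeros((600,640,3),np.uint8);o[:330,:640]=cv2.resize(d['color'][120:285,90:410],(640,330),interpolation=cv2.INTER_CUBIC);o[330:600,:560]=cv2.resize(a['color'][150:250,220:420],(560,270),interpolation=cv2.INTER_CUBIC)
cv2.imwrite('pics/v7.png',o)
```

```text
[0.43323887 0.05995765 0.27011541] 25.85 0.08452144654916327 [ 0.40536884 -0.46591145 -0.96175162]
```

View pics/v7.png

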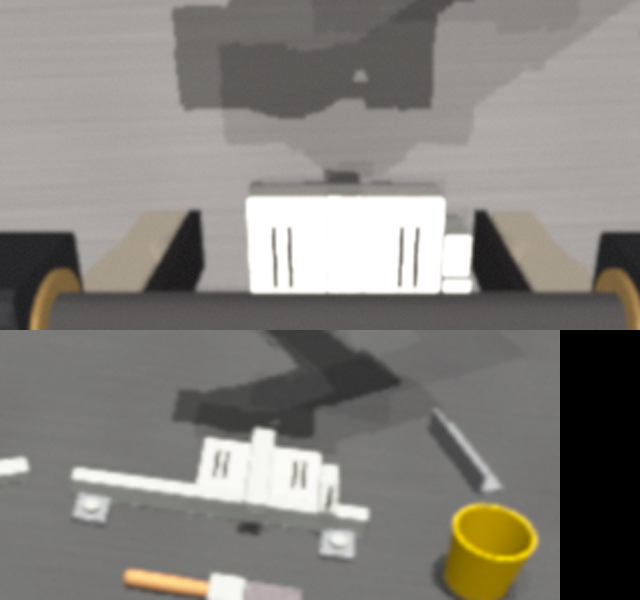

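The bar lies square across the cover's middle, and the cover still touches the stop (edge column 444). I'll check the near edge and then hand in.

Run:
```python
from h import *
g=cv2.GaussianBlur(cv2.cvtColor(cv2.imread('pics/w7.png'),cv2.COLOR_BGR2GRAY),(3,3),0).astype(float)
U=[u for u in range(218,308,3) if not 245<u<276];V=[]
for u in U:
    d=np.diff(g[208:228,u]);k=d.argmax();V.append(208.5+k)
P=px2w('w7',np.c_[U,V],.03)[:,:2];p=np.polyfit(P[:,1],P[:,0],1);x=np.polyval(p,.06);print(p,x)
if x>.5225 and abs(p[0]-.037)<.025: print(arm.job_done())
```

```text
[0.03717287 0.5229589 ] 0.5251892701847027
the job is handed in; nothing more can be done
None
```

The job is handed in, but the verdict was not shown. The cover is flush with the fence and against the stop, the bar rests square across its middle on both cover and fence, and the arm was clear at about 26 s.

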